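# Turn the drained ramekin mouth up

### The arm

A 6-joint arm with a two-finger parallel gripper is mounted at the origin on a cart in front of the work surface, level with it; the furniture and walls round the work are solid. World frame = base frame: x ahead of the robot, y to its left, z up, the work surface at z = 0. Lengths are in m, angles in rad, forces in N, time in s.
With the tool pointing down it reaches from about 0.35 to 0.95 m from the base axis. Payload 17.4 kg.
Tool frame: the origin (TCP) lies between the finger pads; the fingertips stand 22 mm ahead of it and the grasp point (between the pads) lies 3 mm ahead of it; z points along the fingers, y is the line along which they close (so a half turn about z gives the same grasp; the last joint's range is limited). The gripper opens to 93 mm and grips with 3 to 60 N. Pads are 15 mm wide; open, the fingers measure 128 mm over their backs; the gripper's body (75 mm by 188 mm) begins 65 mm behind the grasp point.
Start: joints at [-1.294, 0.116, 1.442, -0, 1.584, -0.038], TCP at [0.209, -0.642, 0.241] pointing down, gripper open.
Joint ranges: [-2.83, 2.83], [-0.83, 2.19], [0.07, 2.5], [-1.14, 4.28], [0.01, 3], [-2.97, 2.97]. Speed limits (rad/s): [1.89, 1.89, 2.22, 3.14, 3.14, 3.14].

### API

Orientations are given as [roll, pitch, yaw] about the fixed x, y, z axes, in that order (R = Rz(yaw) Ry(pitch) Rx(roll)).
In Python, from station import arm gives the robot as it stands. Calls block until the motion is done:
- arm.reach(position, orientation): joint-space move of the TCP to a pose.
- arm.move_linear(position, rotation=None, vel=0.15, guard=None): straight line of the TCP; rotation=None keeps the orientation; vel is the mean speed in m/s. With guard (N) it stops when the force on the tool has changed by that much, and returns True; else False.
- arm.move_joints(angles): joint-space move.
- arm.command_gripper(opening): finger opening in m; the grip force is fixed at half the most; returns when the fingers have stopped.
- arm.wait(seconds).
- arm.solve_ik(position, orientation): joint angles nearest the present ones, or None.
- arm.get_state(): the state.
- arm.read_camera(name): name is "side" or "top"; returns the picture (480x640x3 uint8, blue, green, red); there is no depth.
- arm.calibration(name): a dict with "fx", "fy", "cx", "cy" (pixels), "extrinsics" (4x4, takes a point from world to camera coordinates). Camera axes: x right, y up, looking along -z (the intrinsics and any distortion apply to the point x, -y, -z); pixel columns grow to the right and rows downward; lengths in m; the calibration is good to about 2 mm. A picture is of the moment at which its call begins. calibration takes no time and is no camera call.
A pose or a line that the arm cannot do raises arm.PlanningError and nothing moves.
- arm.finish_job(): hands the job in; it is judged then, once.
The state is a dict: "time": time; "joint_pos": joint angles; "joint_velocities": joint speeds; "joint_efforts": joint torques, N m; "ee_pos": TCP position; "eef_rot": TCP orientation; "force": force on the tool from outside, world axes, zero at the start; "moment": the same for the moment, N m; "width": finger opening in m; "gripper_force": force on a finger pad.
Only numpy, scipy, OpenCV 4.12 (cv2) and the standard library are available. Lean on these libraries where they do the work, as an engineer would, in place of code of your own. Each camera call takes 0.05 s, during which the arm holds its last target. There are 200 camera calls.

### The job

One of the two small steel pots on the steel riser was left upside down to drain. Pick that pot up, turn it over in the air, and set it down mouth up on top of the riser, standing flat on its base, then let go. Leave the other steel pot and the lidded dip tub on the riser where they are.

Things in the scene. Friction and masses are not known exactly. Their poses are not given: they have to be found in the camera images.
- pot: The steel pot that stands mouth down at the start: plain round tapered ramekin, empty, about 0.11 kg, 52 mm high, outer diameter 50 mm at the closed base, 66 mm at the open rim. Origin: centre of the base's underside; z runs from base to mouth: down at the start, up when done. It stands on the riser, 38 to 52 mm behind its front edge, near its left or its right end, 37 to 53 mm from that end.
- pot_mid (a point): The middle of that pot: on its axis, halfway up (26 mm from base and from rim). The outer diameter there is about 58 mm.
- riser: Bent-sheet stainless riser, fixed: a flat top 160 mm deep (x) by 360 mm long (y), its upper face 100 mm above the worktop, on two end panels. The worktop beyond its ends holds only things under 62 mm high. Origin: on the worktop under the centre of the top; z up, x points away from the robot (front edge at x = -80 mm), y along its length.
- other_pot: The same kind of steel pot, standing mouth up near the other end of the riser, about 270 mm away. Origin: centre of its underside, z up. Bystander.
- dip_tub: Small lidded plastic dip tub, 66 x 73 x 37 mm, standing on the riser between the two pots, about 135 mm from each. Origin: about the centre of its underside, z up. Bystander.

How it is judged:
By the outcome, as a careful person would: the job done as asked, in the order asked, and still so for the second after the job is handed in, with the robot touching nothing.
It also fails if it takes over 48 s, if anything falls off the work surface, if the arm or the gripper's body presses on something with over 40 N, if the wrist force passes 120 N, or if a joint passes its speed limit or range.

## Working session

There is one attempt and no reset: what is moved stays moved. The work goes in short steps, each a Python script; the robot and the scene stay as the last script left them, time stands still between calls to the robot, and variables do not carry over. Pictures are saved under pics/ and viewed, at most 10 in all, crops included, and the job is handed in when it is done.

```bash
mkdir -p pics
python3 - <<'E'
from station import arm
import cv2
for n in("side","top"):
    cv2.imwrite(f"pics/{n}0.png",arm.read_camera(n)); print(n,arm.calibration(n))
s=arm.get_state();print(s["time"],s["ee_pos"],s["eef_rot"],s["width"])
E
```

```text
side {'fx': 435.22105374660333, 'fy': 435.22105374660333, 'cx': 315.2874916812666, 'cy': 241.86402915188958, 'extrinsics': array([[-0.98663841, -0.16247671,  0.01208171,  0.54685061],
       [ 0.06402399, -0.31845783,  0.94577246, -0.16389704],
       [-0.14981849,  0.93390895,  0.32460514, -0.81228892],
       [ 0.        ,  0.        ,  0.        ,  1.        ]])}
top {'fx': 434.95671277164917, 'fy': 434.95671277164917, 'cx': 323.7886365438588, 'cy': 238.82906234564473, 'extrinsics': array([[ 0.02155945, -0.99958773,  0.01896194, -0.01497157],
       [ 0.99205134,  0.02374106,  0.12357388, -0.53214377],
       [-0.12397311,  0.01614703,  0.99215419, -0.89567902],
       [ 0.        ,  0.        ,  0.        ,  1.        ]])}
0.1 [ 0.20893684 -0.64167972  0.24000794] [-3.14055594e+00 -2.57491473e-05  3.14786602e-01] 0.09280586303293231
```

View pics/side0.png

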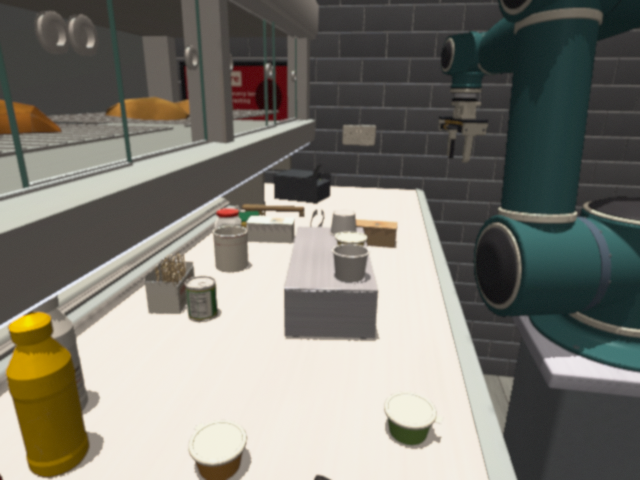

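View pics/top0.png

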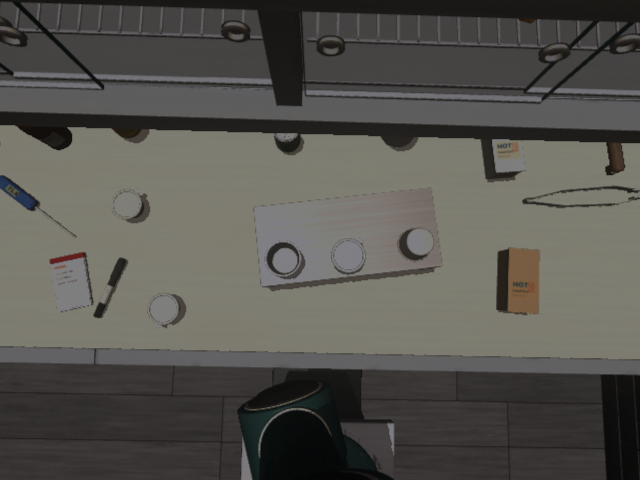

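The top view shows the inverted pot (closed base up) at about (420,242), the right end of the riser. The tub is at (348,255) and the upright pot at (284,260). I'll enlarge the riser to measure it.

```bash
cat > h.py <<'E'
import numpy as np
from station import arm
def ray(n,uv,z):
    c=arm.calibration(n);E=c["extrinsics"];R,t=E[:3,:3],E[:3,3]
    d=R.T@np.array([(uv[0]-c["cx"])/c["fx"],-(uv[1]-c["cy"])/c["fy"],-1]);o=-R.T@t
    return o+d*(z-o[2])/d[2]
def proj(n,p):
    c=arm.calibration(n);E=c["extrinsics"];q=E[:3,:3]@np.array(p)+E[:3,3]
    return np.array([c["cx"]-c["fx"]*q[0]/q[2],c["cy"]+c["fy"]*q[1]/q[2]])
E
python3 - <<'E'
import cv2
a=cv2.imread("pics/top0.png")[180:300,245:450]
a=cv2.resize(a,None,fx=3.9,fy=3.9,interpolation=cv2.INTER_CUBIC)
cv2.imwrite("pics/top0c.png",cv2.convertScaleAbs(a,alpha=1.4))
b=cv2.imread("pics/side0.png")[200:340,270:410]
cv2.imwrite("pics/side0c.png",cv2.resize(b,None,fx=4.2,fy=4.2,interpolation=cv2.INTER_CUBIC))
E
```

```text
(no output)
```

View pics/top0c.png

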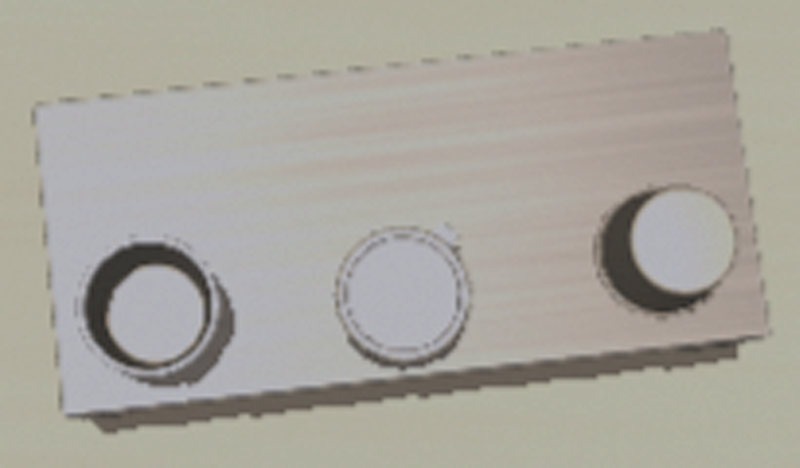

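View pics/side0c.png

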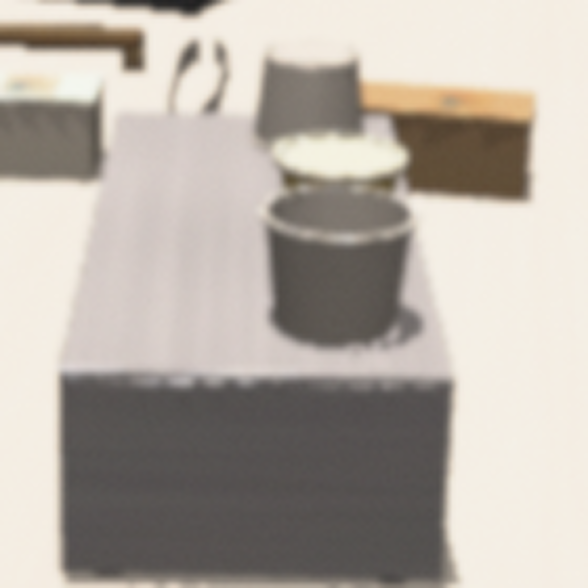

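Run:
```python
from h import *
from scipy.spatial.transform import Rotation as Ro
f=lambda u,v:(245+u/3.9-.37,180+v/3.9-.37)
C=[ray("top",f(*p),.1) for p in((35,105),(727,31),(768,334),(66,413))]
for c in C: print(c.round(4), proj("side",c).round(1))
L=[np.linalg.norm(C[i]-C[(i+1)%4]) for i in range(4)];print("edges",np.round(L,4))
print("side corners", [ray("side",(270+u/4.2,200+v/4.2),.1).round(4) for u,v in((62,375),(452,380))])
p=ray("top",f(684,241),.152);print("pot top",p)
e=[ray("top",f(u,v),.152) for u,v in((632,241),(736,241),(684,187),(684,296))];print("dia",np.linalg.norm(e[0]-e[1]),np.linalg.norm(e[2]-e[3]))
for z,v in((.152,53),(.152,80)):print("side",z,ray("side",(270+311/4.2,200+v/4.2),z))
print("proj side",(proj("side",p)-[270,200])*4.2)
print("other rim",ray("top",f(148,308),.152),"tub",ray("top",f(402,295),.137))
yl=C[0]-C[1]+C[3]-C[2];yaw=np.arctan2(yl[1],yl[0])-np.pi/2
yh=yl/np.linalg.norm(yl);xh=np.array([yh[1],-yh[0],0]);print("yaw",yaw,"front",xh@(p-C[2]),"end",yh@(p-C[2]))
q0=np.array(arm.get_state()["joint_pos"])
for phi in (0,.3,.6,.9,-.3):  # tool direction rotated from yh toward +x 
    zt=np.cos(phi)*yh+np.sin(phi)*xh
    for s in(1,-1):
        yt=s*np.cross(zt,[0,0,1]);R=np.c_[np.cross(yt,zt),yt,zt];o=Ro.from_matrix(R).as_euler("xyz")
        for nm,d,z in(("g",.003,.127),("pre",.11,.127),("hi",.003,.27),("hib",.11,.27)):
            t=np.array([p[0],p[1],z])-zt*d
            q=arm.solve_ik(t,o);print(phi,s,nm,t.round(3),None if q is None else np.round(q,2))
```

```text
[0.5854 0.1395 0.1   ] [284.5 286.9]
[ 0.6335 -0.2161  0.1   ] [298.4 225.7]
[ 0.4769 -0.2356  0.1   ] [362.3 227.1]
[0.4294 0.1175 0.1   ] [377.7 288.8]
edges [0.3588 0.1577 0.3563 0.1576]
side corners [array([0.5828, 0.1487, 0.1   ]), array([0.4293, 0.1241, 0.1   ])]
pot top [ 0.51691244 -0.18063074  0.152     ]
dia 0.04999517571028535 0.052551932277340306
side 0.152 [ 0.51720191 -0.17011886  0.152     ]
side 0.152 [ 0.51177818 -0.11647838  0.152     ]
proj side [313.44126323  48.15919879]
other rim [0.47889171 0.07434993 0.152     ] tub [ 0.48917744 -0.04700226  0.137     ]
yaw 0.13402050569277169 front 0.04696932295259557 end 0.04910436882279377
0 1 g [ 0.517 -0.184  0.127] [-0.73  0.55  1.58  1.01  2.27 -0.77]
0 1 pre [ 0.532 -0.29   0.127] [-0.82  0.69  1.37  0.99  2.37 -0.74]
0 1 hi [ 0.517 -0.184  0.27 ] [-0.73  0.38  1.55  1.18  2.36 -0.53]
0 1 hib [ 0.532 -0.29   0.27 ] [-0.82  0.54  1.34  1.18  2.46 -0.49]
0 -1 g [ 0.517 -0.184  0.127] [-0.73  0.55  1.58  1.01  2.27  2.37]
0 -1 pre [ 0.532 -0.29   0.127] [-0.82  0.69  1.37  0.99  2.37  2.4 ]
0 -1 hi [ 0.517 -0.184  0.27 ] 
[... 1809 characters left out ...]
3 1 g [ 0.518 -0.183  0.127] [-0.64  0.64  1.45  0.83  2.44 -0.87]
-0.3 1 pre [ 0.563 -0.28   0.127] [-0.7   0.81  1.18  0.86  2.54 -0.81]
-0.3 1 hi [ 0.518 -0.183  0.27 ] [-0.64  0.48  1.42  1.04  2.55 -0.61]
-0.3 1 hib [ 0.563 -0.28   0.27 ] [-0.7   0.66  1.15  1.1   2.64 -0.53]
-0.3 -1 g [ 0.518 -0.183  0.127] [-0.64  0.64  1.45  0.83  2.44  2.27]
-0.3 -1 pre [ 0.563 -0.28   0.127] [-0.7   0.81  1.18  0.86  2.54  2.33]
-0.3 -1 hi [ 0.518 -0.183  0.27 ] [-0.64  0.48  1.42  1.04  2.55  2.53]
-0.3 -1 hib [ 0.563 -0.28   0.27 ] [-0.7   0.66  1.15  1.1   2.64  2.61]<sys>:0: UserWarning: Gimbal lock detected. Setting third angle to zero since it is not possible to uniquely determine all angles.
```

Heights, edge lengths (0.359 × 0.158) and base diameter (50–52 mm) all match the given sizes. I'll grasp horizontally from the right end and flip with the last joint.

```bash
cat >> h.py <<'E'
from scipy.spatial.transform import Rotation as Ro
P=np.array([.517,-.180]);yaw=.134
zt=np.array([-np.sin(yaw),np.cos(yaw),0]);yt=np.cross(zt,[0,0,1])
o=Ro.from_matrix(np.c_[np.cross(yt,zt),yt,zt]).as_euler("xyz")
at=lambda d,z:np.r_[P,z]-zt*d
def show(*k):
    s=arm.get_state();print(*k,round(s["time"],2),s["ee_pos"].round(4),s["force"].round(1),round(s["width"],4),round(s["gripper_force"],1),s["joint_pos"].round(2))
E
python3 -W ignore - <<'E'
from h import *
import cv2
arm.move_joints(arm.solve_ik(at(.12,.25),o));show("hib")
arm.move_linear(at(.12,.126));show("pre")
print(arm.move_linear(at(.003,.126),vel=.1,guard=8));show("g")
cv2.imwrite("pics/a.png",np.hstack([arm.read_camera("top")[140:340,330:530],arm.read_camera("side")[120:320,260:460]]).repeat(2,0).repeat(2,1))
E
```

```text
hib 1.83 [ 0.5328 -0.2994  0.2504] [0.2 0.3 0.1] 0.0933 0.0 [-0.82  0.57  1.32  1.15  2.46 -0.53]
pre 2.81 [ 0.5332 -0.2992  0.127 ] [ 0.9  0.1 -1.1] 0.0928 0.0 [-0.82  0.71  1.34  0.99  2.38 -0.74]
False
g 4.12 [ 0.5175 -0.1834  0.126 ] [-0.2 -0.5 -0.7] 0.0929 0.0 [-0.73  0.55  1.58  1.01  2.27 -0.78]
```

View pics/a.png

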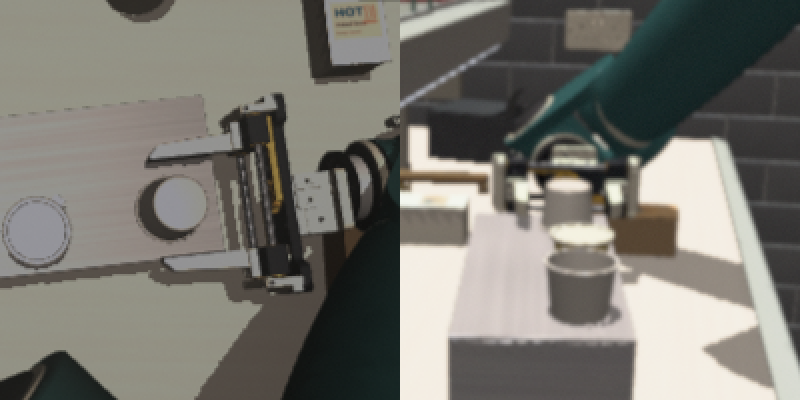

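The fingers straddle the pot, with its disc at crop (180,204) midway between them, and the body stays clear of the riser's end. Next: grip, lift a little and check.

```bash
python3 -W ignore - <<'E'
from h import *
import cv2
arm.command_gripper(.03);show("grip")
p=arm.get_state()["ee_pos"]
arm.move_linear(p+[0,0,.15],vel=.12);show("lift")
q=np.array(arm.get_state()["joint_pos"]);q[5]+=np.pi
a=arm.read_camera("side")[120:320,260:460]
arm.move_joints(q);show("flip")
cv2.imwrite("pics/b.png",np.hstack([a,arm.read_camera("side")[120:320,260:460]]).repeat(2,0).repeat(2,1))
E
```

```text
grip 4.88 [ 0.5174 -0.183   0.126 ] [ 0.2 -0.2 -0.9] 0.0595 29.6 [-0.73  0.55  1.59  1.01  2.27 -0.78]
lift 6.28 [ 0.5173 -0.1829  0.2752] [-0.7 -0.2 -0.9] 0.0593 29.6 [-0.73  0.37  1.55  1.19  2.36 -0.51]
flip 8.97 [ 0.5173 -0.1829  0.2752] [ 0.1  0.1 -1.1] 0.0592 29.8 [-0.73  0.37  1.55  1.19  2.36  2.63]
```

View pics/b.png

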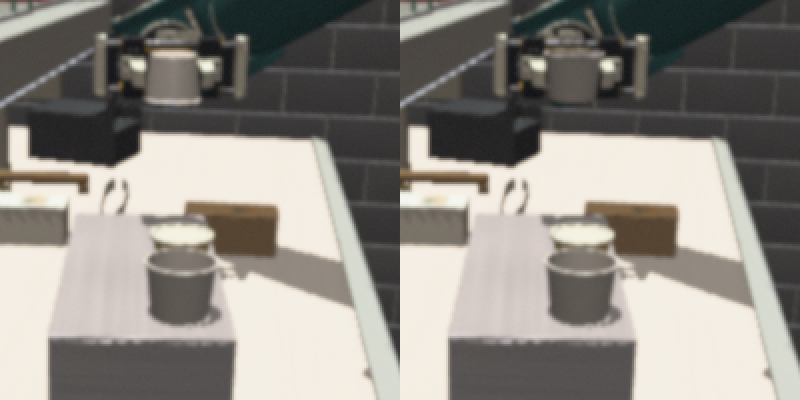

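The pot is held level and is now mouth up at crop (574,77) right, with the bystanders unmoved. Next I lower it under guard.

```bash
python3 -W ignore - <<'E'
from h import *
import cv2
p=arm.get_state()["ee_pos"]
arm.move_linear(np.r_[p[:2],.136],vel=.12);show("low")
print(arm.move_linear(np.r_[p[:2],.119],vel=.015,guard=4));show("touch")
cv2.imwrite("pics/c.png",arm.read_camera("side")[170:300,290:450].repeat(4,0).repeat(4,1))
E
```

```text
low 10.33 [ 0.5175 -0.1831  0.1367] [ 0.7  0.1 -1.7] 0.0595 29.8 [-0.73  0.54  1.59  1.02  2.27  2.38]
True
touch 11.07 [ 0.5174 -0.183   0.1257] [ 1.4 -0.   5.2] 0.0594 29.3 [-0.73  0.56  1.59  1.01  2.27  2.37]
```

View pics/c.png

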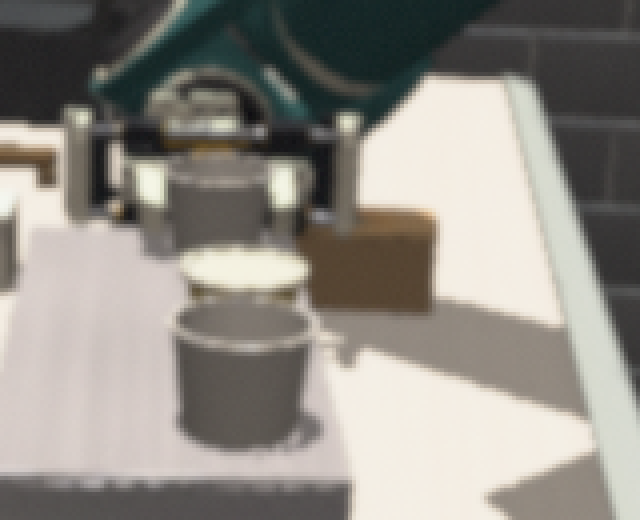

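The pot touches at TCP z = 0.1257, as expected, and stands upright between the pads at (217,205). Now I release and retreat along the approach line.

```bash
python3 -W ignore - <<'E'
from h import *
import cv2
arm.command_gripper(.093);arm.wait(.3);show("open")
p=arm.get_state()["ee_pos"]
print(arm.move_linear(p-zt*.13,vel=.08,guard=10))
p=arm.get_state()["ee_pos"];arm.move_linear(p+[0,0,.12]);show("away")
cv2.imwrite("pics/d.png",np.hstack([arm.read_camera("top")[170:300,250:450],arm.read_camera("side")[170:300,270:470]]).repeat(2,0).repeat(2,1))
E
```

```text
open 12.15 [ 0.5172 -0.1828  0.1252] [ 0.2  0.4 -0.7] 0.093 0.0 [-0.73  0.56  1.59  1.01  2.27  2.37]
False
away 14.88 [ 0.5345 -0.3113  0.2444] [ 0.1 -0.1  0.4] 0.0931 0.0 [-0.83  0.6   1.3   1.14  2.47  2.61]
```

View pics/d.png

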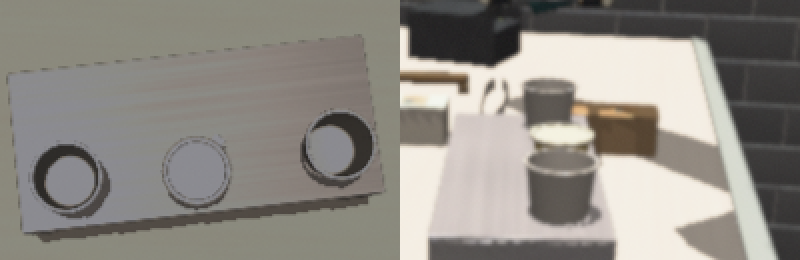

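The pot stands flat and mouth up at crop (338,147) top and (549,103) side. The bystanders have not moved and the gripper is clear.

```bash
python3 -c "
from station import arm
print(arm.finish_job())"
```

```text
the job is handed in; nothing more can be done
None
```

The upside-down pot now stands mouth up and flat on the riser, released with the gripper clear; the other pot and the dip tub were not moved, and the job was handed in at about 15 s.

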